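# Unstack the flower pots onto their saucers

## Robot

A 6-joint arm with a two-finger parallel gripper is mounted at the origin on the work surface. World frame = base frame: x ahead of the robot, y to its left, z up, the work surface at z = 0. Lengths are in m, angles in rad, forces in N, time in s.
With the tool pointing down it reaches from about 0.35 to 0.975 m from the base axis. Payload 7.1 kg.
Tool frame: the origin (TCP) lies where the fingers leave the gripper's body, on its centre line; the fingertips stand 80 mm ahead of it and the grasp point (between the pads) lies 61 mm ahead of it (r.grip_point_offset is the distance from the TCP to the grasp point, in m); z points along the fingers, y is the direction in which the jaws open and shut (so a half turn about z gives the same grasp; the last joint's range is limited). The gripper opens to 88 mm and grips with 3 to 60 N. Pads are 20 mm wide; open, the fingers measure 115 mm over their backs; the gripper's body (75 mm by 178 mm) begins 61 mm behind the grasp point.
Start: joints at [-1.327, 0.423, 1.63, -0, 1.089, -0.019], TCP at [0.162, -0.604, 0.303] pointing down, gripper open.
Joint ranges: [-3, 3], [-0.9, 2.11], [0.09, 2.58], [-1.31, 4.45], [0.11, 2.69], [-2.54, 2.54]. Speed limits (rad/s): [2.39, 2.39, 3.01, 3.14, 3.14, 3.14].

## Interface

Orientations are given as a 3x3 rotation matrix whose columns are the frame's x, y, z axes.
In Python, from plant import r gives the robot as it stands.
- The arm moves only by the shell command python3 -m creep 'ROWS' [FORCE]. ROWS is JSON, a list of rows, each a list of 3 entries, a list of its own where there are three numbers: the finger opening in m, from 0 to 0.0878, then the shift along the world's x, y, z in m, then the turn, a rotation vector about the world's x, y, z in degrees. In form: [[claw, [dx, dy, dz], [wx, wy, wz]], ...]. A call has 1 to 8 rows; each row shifts and turns the pose as measured when the row begins; what a row does not reach is not made up. A row lasts 1/8 s, in which the tool goes at most 62.5 mm and 10.7 degrees, less where a joint would pass 70% of its speed; a pose out of reach is approached as far as the arm can. A call with a gripper value outside its range is refused whole. The fingers move at their own pace and stop on an object; FORCE is the grip in N (left out, the last holds). Time passes only in rows, so rows that do not move let the fingers close. It gives the time, the measured TCP pose, the force and the opening at its end, in the units of the state.
- r.observe(): the state, without advancing time (a new reading comes with each control period).
- r.snapshot(name): name is "scene" or "top" or "wrist"; returns (picture, depth): 420x560x3 uint8, red, green, blue; 420x560 float32, m along the optical axis (not along the pixel's ray), 0 where there is no reading.
- r.camera_info(name): a dict with "K" (3x3 intrinsics, pixels), "k1" (the pictures are not rectified: a ray, as slopes to the right and down, at radius r is drawn at 1 + k1 r^2 times it, then the intrinsics apply), "R" (3x3) and "t" (3): a world point X has camera coordinates R X + t. Camera axes: x right, y down, z forward; pixel columns grow to the right and rows downward; lengths in m; the calibration is good to about 2 mm. A picture is of the moment at which its call begins: read the wrist's pose just before it. camera_info takes no time and is no camera call; for the wrist camera it gives the pose at the moment of the call.
- r.close_job(): hands the job in, once; it reports no verdict.
The state is a dict: "time": time; "qpos": joint angles; "qd": joint speeds; "joint_torque": joint torques, N m; "tcp_pos": TCP position; "ee_rot": TCP orientation; "ft_force": force on the tool from outside, world axes, zero at the start; "ft_torque": the same for the moment, N m; "width": finger opening in m.
Only numpy, scipy, OpenCV 4.12 (cv2) and the standard library are available. Lean on these libraries where they do the work, as an engineer would, in place of code of your own. Each camera call takes 0.05 s, during which the arm holds its last target.

## Task

Take the two stacks of empty white flower pots on the hall table apart and stand every pot upright on the saucer that matches it in shape and size, flat on the saucer's floor inside its rim, with the square pots squared up to their square saucers. Set the pots down gently instead of dropping them, and leave the bud vase and the little bird where they are.

Things in the scene. Friction and masses are not known exactly. Their poses are not given: they have to be found in the camera images.
- large_round_pot: Wide low round white glazed pot, open at the top, straight-sided: 68 mm outside diameter, 50 mm high, wall 4 mm, bottom 5 mm thick, about 160 g. Stands on the table; at the start one of the two small pots stands inside it. Origin: centre of its underside; z up, x and y level (its yaw means nothing).
- large_square_pot: Wide low square white glazed pot, open at the top, straight-sided: 66 x 66 mm outside, 50 mm high, wall 4 mm, bottom 5 mm thick, about 180 g. Stands on the table; at the start the other small pot stands inside it. Origin: centre of its underside; z up, x and y square to its sides.
- small_round_pot: Tall narrow round white glazed pot, open at the top, straight-sided: 42 mm outside diameter, 85 mm high, wall 4 mm, about 120 g. At the start it stands loosely on the floor of one of the two large pots (either one), so that its top 40 mm stand out above the large pot's rim. Origin: centre of its underside; z up, x and y level.
- small_square_pot: Tall narrow square white glazed pot, open at the top, straight-sided: 36 x 36 mm outside, 85 mm high, wall 4 mm, about 120 g. At the start it stands loosely on the floor of the other large pot, its top 40 mm above the large pot's rim. Origin: centre of its underside; z up, x and y square to its sides.
- large_round_saucer: Round white glazed saucer for the large round pot: 88 mm inside and 96 mm outside diameter, inner floor 5 mm and rim 9 mm above the table, so a pot in its middle has 10 mm to spare all round. It is stuck down and does not move. Origin: centre of its underside; z up, level axes.
- large_square_saucer: Square white glazed saucer for the large square pot: 86 x 86 mm inside, 94 x 94 mm outside, inner floor 5 mm and rim 9 mm above the table. It is stuck down and does not move. Origin: centre of its underside; z up, x and y square to its sides.
- small_round_saucer: Round white glazed saucer for the small round pot: 62 mm inside and 70 mm outside diameter, inner floor 5 mm and rim 9 mm above the table. It is stuck down and does not move. Origin: centre of its underside; z up, level axes.
- small_square_saucer: Square white glazed saucer for the small square pot: 56 x 56 mm inside, 64 x 64 mm outside, inner floor 5 mm and rim 9 mm above the table. It is stuck down and does not move. Origin: centre of its underside; z up, x and y square to its sides.
- bud_vase: Small blue glazed bud vase among the pots, loose, a bystander: 38 mm across at the belly, 76 mm high. Origin: centre of its underside; z up, level axes.
- bird: Small terracotta bird ornament among the pots, loose, a bystander: 38 mm across (62 mm from beak to tail), 55 mm high. Origin: centre of its underside; z up, -x towards its beak.
Not all that is in view belongs to the job. Leave any green, purple or red look-alike of the large_square_pot alone.

How it is judged:
At the end, for the whole second after the job is handed in: Each pot stands on the floor of the saucer of its own shape and size (2 to 7.5 mm above the saucer's underside), upright within 0.06 rad, within 15 mm of its middle, square pots within 0.3 rad of square to it; all at rest and released (horizontal distance between large_round_pot and large_round_saucer below 0.015 m and z of large_round_pot in the frame of large_round_saucer between 0.002 and 0.0075 m and angle between each of large_round_pot, large_square_pot, small_round_pot, small_square_pot's own z axis and vertical below 0.06 rad and linear speed of each of large_round_pot, large_square_pot, small_round_pot, small_square_pot below 0.02 m/s and contact force between each of large_round_pot, large_square_pot, small_round_pot, small_square_pot and the fingers below 0.1 N and horizontal distance between large_square_pot and large_square_saucer below 0.015 m and z of large_square_pot in the frame of large_square_saucer between 0.002 and 0.0075 m and (angle between the x axis of large_square_pot and the x axis of large_square_saucer, either way round below 0.3 rad or angle between the x axis of large_square_pot and the y axis of large_square_saucer, either way round below 0.3 rad) and horizontal distance between small_round_pot and small_round_saucer below 0.015 m and z of small_round_pot in the frame of small_round_saucer between 0.002 and 0.0075 m and horizontal distance between small_square_pot and small_square_saucer below 0.015 m and z of small_square_pot in the frame of small_square_saucer between 0.002 and 0.0075 m and (angle between the x axis of small_square_pot and the x axis of small_square_saucer, either way round below 0.3 rad or angle between the x axis of small_square_pot and the y axis of small_square_saucer, either way round below 0.3 rad)); the robot touches nothing.
It fails at once if a pot is dropped: it comes down hard near the table (faster than 0.7 m/s in the last 30 mm) ((height (world z) of large_round_pot below 0.03 m and linear speed of large_round_pot above 0.7 m/s) or (height (world z) of large_square_pot below 0.03 m and linear speed of large_square_pot above 0.7 m/s) or (height (world z) of small_round_pot below 0.03 m and linear speed of small_round_pot above 0.7 m/s) or (height (world z) of small_square_pot below 0.03 m and linear speed of small_square_pot above 0.7 m/s)).
It fails at once if the bud vase or the bird is pushed more than 30 mm or knocked over (distance of any of bud_vase, bird from where it was at the start of the episode above 0.03 m or angle between any of bud_vase, bird's own z axis and vertical above 0.6 rad).
It also fails if it takes over 115 s, if anything falls off the work surface, if the arm or the gripper's body presses on something with over 40 N, if the wrist force passes 120 N, or if a joint passes its speed limit or range.

## Working session

There is one attempt and no reset: what is moved stays moved. The work goes in short steps, Python scripts to look and compute and a shell command to move; the robot and the scene stay as the last step left them, time stands still between calls to the robot, and variables do not carry over. Pictures are saved under pics/ and viewed, and the job is handed in when it is done.

```bash
ls; mkdir -p pics
python3 - <<'E'
from plant import r
import cv2,numpy as np
o=r.observe();print(o['time'],o['tcp_pos'],o['width'])
for n in ['scene','top','wrist']:
    ci=r.camera_info(n);p,d=r.snapshot(n)
    cv2.imwrite(f'pics/{n}0.png',p[:,:,::-1]);np.savez(f'pics/{n}0.npz',p=p,d=d,**ci)
    print(n,ci)
E
```

```text
pics
0.0 [ 0.16229411 -0.60309987  0.3019068 ] 0.08815762518308978
scene {'K': array([[464.02887338,   0.        , 270.46358718],
       [  0.        , 464.02887338, 211.27281526],
       [  0.        ,   0.        ,   1.        ]]), 'k1': 0.04498668642723271, 'R': array([[ 0.68408481,  0.7293946 ,  0.00339173],
       [ 0.48138028, -0.44797377, -0.75338737],
       [-0.54799726,  0.51701356, -0.65756823]]), 't': array([-0.44787169, -0.2310394 ,  1.26341594])}
top {'K': array([[422.13536293,   0.        , 272.31012426],
       [  0.        , 422.13536293, 214.81659078],
       [  0.        ,   0.        ,   1.        ]]), 'k1': 0.004041512822170738, 'R': array([[-0.02806706, -0.99960282, -0.00253807],
       [-0.9917136 ,  0.0281638 , -0.12534325],
       [ 0.12536494, -0.00100097, -0.99211019]]), 't': array([0.06237396, 0.59129116, 0.89923488])}
wrist {'K': array([[351.04957187,   0.        , 280.77869142],
       [  0.        , 351.04957187, 210.04658442],
       [  0.        ,   0.        ,   1.        ]]), 'k1': -0.014621543638797571, 'R': array([[ 0.2599249 , -0.96562595, -0.00236044],
       [-0.92228476, -0.24898109,  0.29563363],
       [-0.28605921, -0.07466554, -0.95529848]]), 't': array([-0.62431405, -0.03666557,  0.39309509])}
```

View pics/scene0.png

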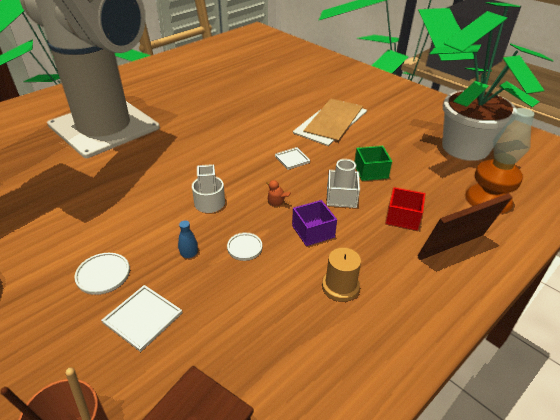

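View pics/top0.png

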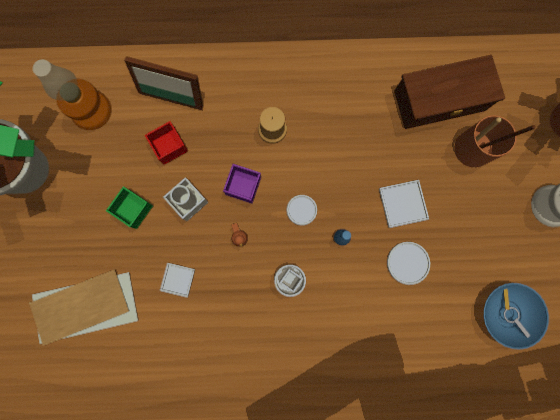

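View pics/wrist0.png

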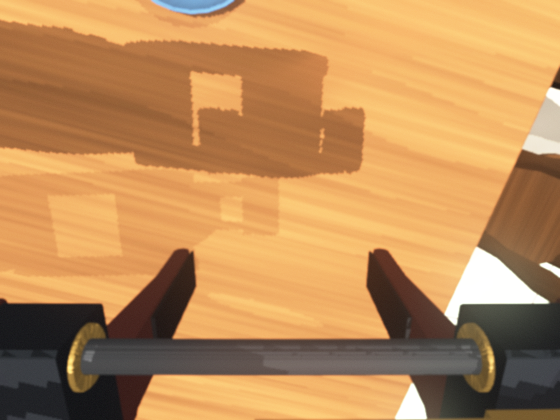

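The top view shows both stacks. The small square pot is in the large round pot at top (290,280), scene (208,187). The small round pot is in the large square pot at top (185,198), scene (344,180).

| Item | Top pixel |
|---|---|
| Large round saucer | (409,263) |
| Large square saucer | (405,204) |
| Small round saucer | (302,210) |
| Small square saucer | (178,280) |
| Vase (bystander) | (342,237) |
| Bird (bystander) | (238,235) |

Possible mix-ups, none of which I'll touch:
- Pots: green (130,207), red (166,143) and purple (242,184).
- Papers: (85,308).
- White bowl at the right: (550,205).

```bash
cat > h.py <<'E'
import numpy as np,cv2
class V:
    def __init__(s,f):
        z=np.load(f);s.p=z['p'];s.d=z['d'];s.K=z['K'];s.k1=float(z['k1']);s.R=z['R'];s.t=z['t']
        s.dist=np.array([s.k1,0,0,0.])
    def slopes(s,uv):
        return cv2.undistortPoints(np.asarray(uv,float).reshape(-1,1,2),s.K,s.dist).reshape(-1,2)
    def rays(s,uv):
        a=s.slopes(uv);a=np.c_[a,np.ones(len(a))]
        return -s.R.T@s.t, a@s.R
    def plane(s,uv,z):
        c,d=s.rays(uv);k=(z-c[2])/d[:,2];return c+k[:,None]*d
    def cloud(s):
        h,w=s.d.shape;uu,vv=np.meshgrid(np.arange(w),np.arange(h))
        a=s.slopes(np.stack([uu,vv],-1).reshape(-1,2).astype(float));zc=s.d.reshape(-1,1)
        X=(np.c_[a,np.ones(len(a))]*zc-s.t)@s.R
        return X.reshape(h,w,3)
    def proj(s,X):
        return cv2.projectPoints(np.asarray(X,float).reshape(-1,1,3),cv2.Rodrigues(s.R)[0],s.t,s.K,s.dist)[0].reshape(-1,2)
    def white(s,th=120,sat=40):
        hsv=cv2.cvtColor(s.p,cv2.COLOR_RGB2HSV);return ((hsv[:,:,1]<sat+15)&(hsv[:,:,2]>th)).astype(np.uint8)
def snap(name,f):
    from plant import r
    ci=r.camera_info(name);p,d=r.snapshot(name)
    np.savez(f'pics/{f}.npz',p=p,d=d,**ci);cv2.imwrite(f'pics/{f}.png',p[:,:,::-1]);return V(f'pics/{f}.npz')
def tri(v1,a,v2,b):
    c1,d1=v1.rays([a]);c2,d2=v2.rays([b]);d1=d1[0];d2=d2[0]
    k=np.linalg.lstsq(np.c_[d1,-d2],c2-c1,rcond=None)[0];P=c1+k[0]*d1;Q=c2+k[1]*d2
    return (P+Q)/2,np.linalg.norm(P-Q)
E
python3 - <<'E'
from h import *
np.set_printoptions(precision=4,suppress=True)
t=V('pics/top0.npz');s=V('pics/scene0.npz')
for v,n in((t,'top'),(s,'scene')):
    m=v.white();X=v.cloud()
    k,lab,st,ce=cv2.connectedComponentsWithStats(m)
    for i in range(1,k):
        if st[i,4]<150 or st[i,4]>6000:continue
        mm=(lab==i).astype(np.uint8);c=max(cv2.findContours(mm,0,2)[0],key=cv2.contourArea)
        hull=cv2.convexHull(c);M=cv2.moments(hull);ce_=(M['m10']/M['m00'],M['m01']/M['m00'])
        P=v.plane([ce_],0.009)[0]
        z=X[lab==i][:,2]
        W=v.plane(hull.reshape(-1,2),0.009)[:,:2].astype(np.float32);(c2,sz,an)=cv2.minAreaRect(W)
        print(n,st[i],np.round(ce_,1),'onz9',P,'depthz',np.percentile(z,[5,50,95]),'rect',np.array(c2),np.array(sz),an)
# depth crops
for nm,(u,v_) in dict(A=(290,280),B=(185,198)).items():
    X=t.cloud()[v_-20:v_+21,u-20:u+21].reshape(-1,3)
    print(nm,np.histogram(X[:,2],bins=np.arange(-.01,.12,.01)))
b=lambda v,r_,k:cv2.resize(v.p[r_[1]:r_[3],r_[0]:r_[2],::-1],None,fx=k,fy=k,interpolation=cv2.INTER_CUBIC)
im=np.hstack([b(t,(250,240,330,320),4.6),b(t,(145,158,225,238),4.6)])
cv2.imwrite('pics/crop0.png',im)
cv2.imwrite('pics/crop1.png',np.hstack([b(s,(170,150,250,230),4.6),b(s,(305,140,385,220),4.6)]))
E
```

```text
top [164 178  41  41 495] [183.7 197.7] onz9 [0.6417 0.2481 0.009 ] depthz [0.0034 0.0498 0.0926] rect [0.6418 0.2482] [0.0693 0.0693] 40.773231506347656
top [ 380  180   49   48 1636] [403.9 203.4] onz9 [ 0.6142 -0.2565  0.009 ] depthz [0.0028 0.006  0.0103] rect [ 0.6146 -0.2566] [0.0948 0.0934] 10.474785804748535
top [287 195  30  30 727] [301.5 209.5] onz9 [ 0.6067 -0.0215  0.009 ] depthz [0.003  0.0064 0.011 ] rect [ 0.6069 -0.0216] [0.0665 0.0671] 88.1419677734375
top [ 388  242   42   43 1418] [408.6 262.9] onz9 [ 0.4786 -0.2578  0.009 ] depthz [0.003  0.006  0.0104] rect [ 0.4788 -0.2578] [0.0922 0.0945] 86.41202545166016
top [160 263  35  34 825] [176.9 279.6] onz9 [0.456  0.2636 0.009 ] depthz [0.0035 0.0067 0.0115] rect [0.456  0.2635] [0.064  0.0644] 75.16535949707031
top [274 265  32  32 603] [289.8 280.3] onz9 [0.4474 0.0107 0.009 ] depthz [0.0036 0.0195 0.0918] rect [0.4476 0.0107] [0.0692 0.068 ] 43.389434814453125
top [ 67 272  71  66 842] [109.8 308. ] onz9 [0.3979 0.4128 0.009 ] depthz [0.0039 0.0071 0.0101] rect [0.4071 0.4393] [0.1095 0.1583] 11.577897071838379
s
[... 3208 characters left out ...]
4666137695312
scene [ 102  285   80   66 2658] [141.8 316.9] onz9 [ 0.6184 -0.2621  0.009 ] depthz [0.0024 0.0046 0.0086] rect [ 0.6166 -0.2598] [0.0977 0.0944] 10.643482208251953
scene [ 506  359   54   61 1836] [540. 396.] onz9 [1.1296 0.0878 0.009 ] depthz [-0.7564 -0.7512 -0.7458] rect [1.1361 0.0887] [0.0493 0.1376] 0.31896960735321045
A (array([297, 851, 130,  22,  25,  75, 123,   6,   8,  46,  85,   0]), array([-0.01,  0.  ,  0.01,  0.02,  0.03,  0.04,  0.05,  0.06,  0.07,
        0.08,  0.09,  0.1 ,  0.11]))
B (array([185, 668,  92,  88,  88, 133, 182,  42,  40,  68,  82,   0]), array([-0.01,  0.  ,  0.01,  0.02,  0.03,  0.04,  0.05,  0.06,  0.07,
        0.08,  0.09,  0.1 ,  0.11]))
```

View pics/crop0.png

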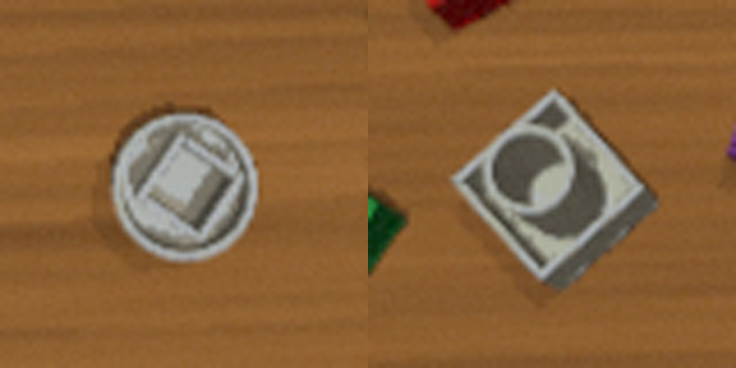

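View pics/crop1.png

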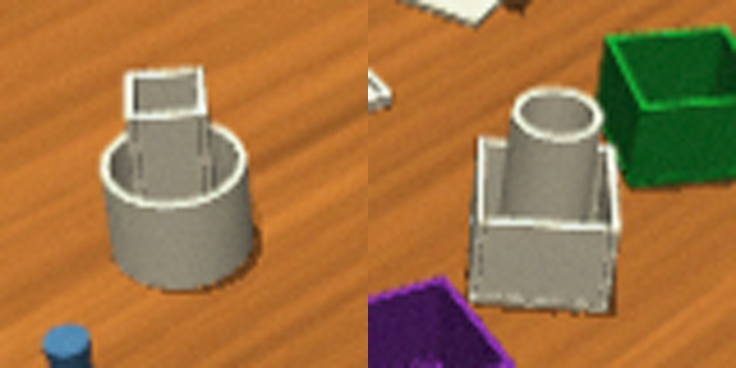

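The close crops confirm the choice: the small square pot is in the round one, and the small round pot is in the square one, all white. Next I'll work out the wrist camera geometry and the first move.

Run:
```python
from h import *
from plant import r
np.set_printoptions(precision=4,suppress=True)
o=r.observe();w=V('pics/wrist0.npz')
E=o['ee_rot'];print(E,o['qpos'],o['ft_force'])
C=-w.R.T@w.t
print('cam in tool',E.T@(C-o['tcp_pos']));print('cam axes in tool (cols)',E.T@w.R.T)
t=V('pics/top0.npz');s=V('pics/scene0.npz')
for v,n in((t,'top'),(s,'scene')):
    X=v.cloud()
    for nm,c in dict(A=(.44,.01),B=(.63,.24)).items():
        near=np.hypot(X[...,0]-c[0],X[...,1]-c[1])<.06
        for a,b in((.08,.1),(.045,.056)):
            P=X[near&(X[...,2]>a)&(X[...,2]<b)]
            q=cv2.minAreaRect(P[:,:2].astype(np.float32));print(n,nm,a,len(P),P.mean(0),q)
    T=X[np.abs(X[...,2])<.02];print(n,'table z median',np.median(X[150:300,200:400,2]))
```

```text
[[ 0.9657  0.2598 -0.0003]
 [ 0.2598 -0.9657  0.0011]
 [-0.     -0.0012 -1.    ]] [-1.327   0.4237  1.6305 -0.0001  1.0886 -0.019 ] [ 0.634  -0.244  -0.3868]
cam in tool [ 0.0813  0.0005 -0.0828]
cam axes in tool (cols) [[ 0.0001 -0.9553 -0.2956]
 [ 1.      0.0005 -0.0011]
 [ 0.0012 -0.2956  0.9553]]
top A 0.08 131 [0.4498 0.0104 0.0904] ((0.45021748542785645, 0.010862302035093307), (0.035787638276815414, 0.035761602222919464), 54.01625442504883)
top A 0.045 184 [0.4483 0.0117 0.0506] ((0.44920194149017334, 0.011631395667791367), (0.06449219584465027, 0.06391625106334686), 88.38573455810547)
top B 0.08 150 [0.6351 0.2385 0.0891] ((0.6351999044418335, 0.23919427394866943), (0.04018665850162506, 0.039983201771974564), 43.11966323852539)
top B 0.045 254 [0.6331 0.2378 0.0506] ((0.6356117129325867, 0.2393929362297058), (0.06690287590026855, 0.0659678727388382), 40.84438705444336)
top table z median 0.0011914186196108501
scene A 0.08 171 [0.4499 0.0066 0.086 ] ((0.4493474066257477, 0.007727937772870064), (0.03538234904408455, 0.03945894539356232), 53.198951721191406)
scene A 0.045 207 [0.4589 0.0002 0.0486] ((0.453012615442276, 0.006066408008337021), (0.0659761056303978, 0.061743464320898056), 54.405059814453125)
scene B 0.08 167 [0.6345 0.2359 0.0855] ((0.6341754198074341, 0.23657409846782684), (0.04008696973323822, 0.04296179860830307), 26.856365203857422)
scene B 0.045 235 [0.6424 0.227  0.0488] ((0.6338379383087158, 0.23648984730243683), (0.06603586673736572, 0.07031489908695221), 39.404930114746094)
scene table z median -0.0006577860142491639
```

Two-view heights check out: the small rims stand at 0.086–0.090 and the large rims at 0.049–0.051. Next I go above stack A.

```bash
python3 -m creep '[[0.0878,[0.015,0.03,0],[0,0,2]],[0.0878,[0.025,0.055,-0.005],[0,0,4]],[0.0878,[0.025,0.055,-0.005],[0,0,4]],[0.0878,[0.025,0.055,-0.005],[0,0,4]],[0.0878,[0.025,0.055,-0.005],[0,0,4]],[0.0878,[0.025,0.055,-0.005],[0,0,4]],[0.0878,[0.025,0.055,-0.005],[0,0,4]],[0.0878,[0.025,0.055,-0.005],[0,0,4]]]' 15
```

```text
time: 1.15
tcp_pos: [0.3542, -0.1791, 0.2656]
ee_rot: [[0.7, 0.714, 0.002], [0.714, -0.7, -0.001], [0.001, 0.002, -1.0]]
ft_force: [0.7, -0.3, 0.6]
width: 0.0876
```

```bash
python3 -m creep '[[0.0878,[0.025,0.05,-0.005],[0,0,2]],[0.0878,[0.025,0.05,-0.005],[0,0,2]],[0.0878,[0.025,0.05,-0.005],[0,0,2]],[0.0878,[0.017,0.035,-0.002],[0,0,2]],[0.0878,[0.004,0.004,0],[0,0,0]],[0.0878,[0,0,0],[0,0,0]]]'
python3 - <<'E'
from h import *
snap('wrist','w1')
E
```

```text
time: 1.9
tcp_pos: [0.4528, 0.0196, 0.2481]
ee_rot: [[0.585, 0.811, 0.004], [0.811, -0.585, -0.001], [0.001, 0.004, -1.0]]
ft_force: [-0.0, 0.1, 0.6]
width: 0.0882
```

View pics/w1.png

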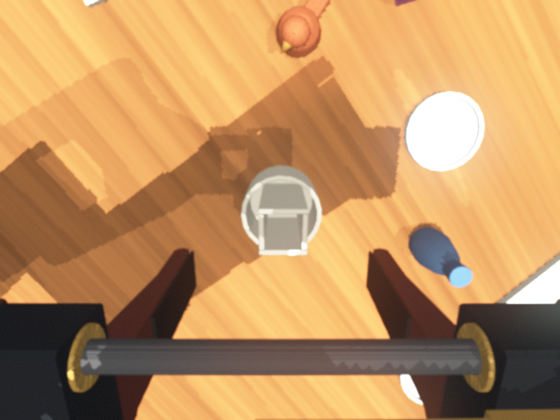

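The wrist view shows the small square pot's rim at (283,233) inside the large round rim at (282,208). Its sides are already lined up with the jaws. Also in view are the small round saucer (445,131), the vase (440,250) and the bird (300,28).

```bash
cat >> h.py <<'E'
def rims(v,c,rad=.06,bands=((.08,.1),(.044,.056),(.006,.015))):
    X=v.cloud();near=(np.hypot(X[...,0]-c[0],X[...,1]-c[1])<rad)&(v.d>0)&(v.white(th=60,sat=60)>0)
    for a,b in bands:
        P=X[near&(X[...,2]>a)&(X[...,2]<b)]
        if len(P)<20: print(a,len(P));continue
        (x,y),sz,an=cv2.minAreaRect(P[:,:2].astype(np.float32))
        lo,hi=np.percentile(P[:,:2],[1,99],axis=0)
        print('z',a,b,len(P),'medz %.4f'%np.median(P[:,2]),'rect %.4f %.4f size %.4f %.4f ang %.1f'%(x,y,*sz,an%90),'bbox mid',np.round((lo+hi)/2,4),'ext',np.round(hi-lo,4))
def whites(v,z=.009,amin=300):
    m=v.white(th=150,sat=30);k,lab,st,ce=cv2.connectedComponentsWithStats(m)
    for i in range(1,k):
        if st[i,4]<amin:continue
        c=max(cv2.findContours((lab==i).astype(np.uint8),0,2)[0],key=cv2.contourArea)
        hl=cv2.convexHull(c).reshape(-1,2).astype(float);W=v.plane(hl,z)[:,:2].astype(np.float32)
        q=cv2.minAreaRect(W);print('px',st[i][:5],'rect',np.round(q[0],4),np.round(q[1],4),round(q[2],1),'circ',np.round(cv2.minEnclosingCircle(W)[0],4))
E
python3 - <<'E'
from h import *
v=V('pics/w1.npz');X=v.cloud();print('table',np.median(X[60:120,330:390,2]))
rims(v,(.45,.01));whites(v)
print(v.plane([(260,212),(308,212),(309,255),(258,255)],.09))
E
```

```text
table 0.000813900042408071
z 0.08 0.1 1320 medz 0.0903 rect 0.4486 0.0105 size 0.0362 0.0360 ang 53.6 bbox mid [0.4493 0.0111] ext [0.0452 0.0457]
z 0.044 0.056 1313 medz 0.0506 rect 0.4498 0.0149 size 0.0595 0.0666 ang 57.9 bbox mid [0.4482 0.0124] ext [0.0654 0.0642]
z 0.006 0.015 557 medz 0.0095 rect 0.4524 0.0180 size 0.0513 0.0616 ang 59.8 bbox mid [0.4493 0.0149] ext [0.0632 0.0597]
px [ 405   91   80   80 4967] rect [ 0.606  -0.0224] [0.0702 0.0712] 12.3 circ [ 0.6057 -0.0221]
px [ 241  167   80   89 5307] rect [0.4419 0.0025] [0.0883 0.0767] 49.9 circ [ 4.423e-01 -4.000e-04]
px [ 500  255   60   49 1535] rect [ 0.6113 -0.2267] [0.073  0.0448] 10.9 circ [ 0.6086 -0.2128]
px [400 374  23  31 354] rect [ 0.4368 -0.2575] [0.0513 0.0143] 81.6 circ [ 0.4384 -0.2577]
[[ 0.44433664  0.03223225  0.09      ]
 [ 0.47233947  0.01200748  0.09      ]
 [ 0.4538528  -0.01622738  0.09      ]
 [ 0.42293376  0.00611961  0.09      ]]
```

```bash
python3 -m creep '[[0.0878,[-0.002,-0.005,-0.02],[0,0,0]],[0.0878,[-0.002,-0.004,-0.03],[0,0,0]],[0.0878,[0,0,-0.03],[0,0,-0.6]],[0.0878,[0,0,-0.02],[0,0,0]],[0.0878,[0,0,-0.008],[0,0,0]],[0.0878,[0,0,0],[0,0,0]]]'
```

```text
time: 2.7
tcp_pos: [0.4462, 0.0025, 0.139]
ee_rot: [[0.604, 0.797, 0.005], [0.797, -0.604, -0.002], [0.002, 0.005, -1.0]]
ft_force: [-0.1, -1.3, 0.5]
width: 0.0879
```

```bash
python3 -m creep '[[0.0878,[0.002,0.008,0],[0,0,0.7]],[0.0878,[0,0,0],[0,0,0]]]'
```

```text
time: 2.95
tcp_pos: [0.4491, 0.0106, 0.1403]
ee_rot: [[0.595, 0.804, 0.008], [0.804, -0.595, -0.002], [0.003, 0.007, -1.0]]
ft_force: [0.1, 0.5, 0.1]
width: 0.0877
```

```bash
python3 -m creep '[[0.03,[0,0,-0.002],[0,0.4,0]],[0.03,[0,0,0],[0,0,0]],[0.03,[0,0,0],[0,0,0]],[0.03,[0,0,0],[0,0,0]],[0.03,[0,0,0],[0,0,0]],[0.03,[0,0,0],[0,0,0]]]' 15
```

```text
time: 3.7
tcp_pos: [0.4495, 0.0109, 0.1391]
ee_rot: [[0.594, 0.804, 0.002], [0.804, -0.594, -0.002], [-0.0, 0.003, -1.0]]
ft_force: [-0.2, 0.9, 0.4]
width: 0.0359
```

```bash
python3 -m creep '[[0.03,[0,0,0.012],[0,0,0]],[0.03,[0,0,0.02],[0,0,0]],[0.03,[0,0,0.025],[0,0,0]],[0.03,[0,0,0.025],[0,0,0]],[0.03,[0,0,0.01],[0,0,0]]]' 15
python3 - <<'E'
from h import *
snap('wrist','w2')
E
```

```text
time: 4.32
tcp_pos: [0.4483, 0.0109, 0.2351]
ee_rot: [[0.594, 0.804, -0.0], [0.804, -0.594, -0.002], [-0.002, 0.001, -1.0]]
ft_force: [-0.3, 0.4, -1.6]
width: 0.0361
```

View pics/w2.png

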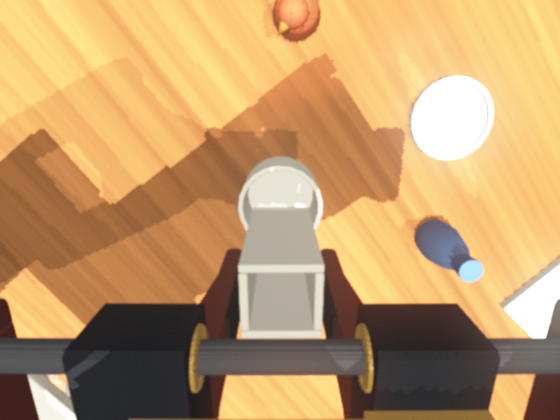

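```bash
python3 -m creep '[[0.03,[0.001,0.025,0],[0,0,4]],[0.03,[0.001,0.035,0],[0,0,5]],[0.03,[0.001,0.04,0],[0,0,5]],[0.03,[0.001,0.035,0],[0,0,5]],[0.03,[0.002,0.025,0],[0,0,3]],[0.03,[0,0.01,0],[0,0,0]],[0.03,[0,0,0],[0,0,0]]]' 15
python3 - <<'E'
from h import *
v=snap('wrist','w3');whites(v);rims(v,(.457,.262),.05,((.006,.015),(.002,.0065)))
E
```

```text
time: 5.25
tcp_pos: [0.4522, 0.1846, 0.2325]
ee_rot: [[0.241, 0.971, -0.004], [0.971, -0.241, -0.004], [-0.005, -0.003, -1.0]]
ft_force: [-0.2, -0.6, -1.1]
width: 0.036
px [116   0  52  22 610] rect [0.3823 0.3551] [0.0148 0.0398] 75.7 circ [0.3841 0.3622]
px [  423     7   137   137 11972] rect [0.6556 0.2349] [0.0951 0.1032] 41.0 circ [0.6455 0.2318]
px [ 223   64   92   82 6674] rect [0.4599 0.2619] [0.0651 0.0755] 76.0 circ [0.4566 0.2634]
px [ 238  208   87  131 9783] rect [0.4322 0.1041] [0.1413 0.0857] 76.9 circ [0.4323 0.1008]
px [469 315  37  24 508] rect [ 0.6234 -0.0019] [0.018  0.0488] 32.5 circ [ 0.6232 -0.002 ]
px [ 285  374   58   36 1606] rect [ 0.4326 -0.0412] [0.0469 0.0649] 73.1 circ [ 0.4337 -0.0377]
z 0.006 0.015 3583 medz 0.0070 rect 0.4549 0.2626 size 0.0643 0.0642 ang 74.9 bbox mid [0.4552 0.2628] ext [0.0711 0.0714]
z 0.002 0.0065 3673 medz 0.0057 rect 0.4598 0.2622 size 0.0719 0.0888 ang 83.1 bbox mid [0.4594 0.2629] ext [0.0726 0.0616]
```

View pics/w3.png

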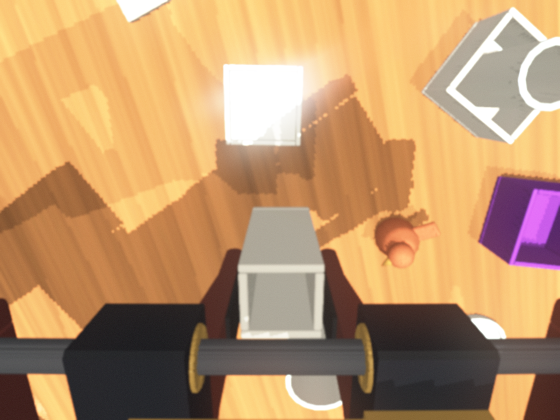

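```bash
python3 -m creep '[[0.03,[0.001,0.025,0],[0,0,-0.6]],[0.03,[0.001,0.03,0],[0,0,-0.6]],[0.03,[0.001,0.018,-0.01],[0.2,-0.2,0]],[0.03,[0,0.005,-0.02],[0,0,0]],[0.03,[0,0,-0.02],[0,0,0]],[0.03,[0,0,-0.01],[0,0,0]],[0.03,[0,0,0],[0,0,0]]]' 15
```

```text
time: 6.18
tcp_pos: [0.4548, 0.2584, 0.1683]
ee_rot: [[0.27, 0.963, -0.003], [0.963, -0.27, -0.003], [-0.003, -0.002, -1.0]]
ft_force: [-0.7, -0.3, -1.3]
width: 0.0358
```

```bash
python3 -m creep '[[0.03,[0.0005,0.004,-0.01],[0.2,-0.2,0.4]],[0.03,[0,0,-0.008],[0,0,0]],[0.03,[0,0,-0.005],[0,0,0]],[0.03,[0,0,0],[0,0,0]]]' 15
```

```text
time: 6.68
tcp_pos: [0.4561, 0.2627, 0.1448]
ee_rot: [[0.263, 0.965, 0.003], [0.965, -0.263, 0.002], [0.003, 0.002, -1.0]]
ft_force: [0.4, -0.2, -1.8]
width: 0.036
```

```bash
python3 -m creep '[[0.03,[0,0,-0.003],[0,0,0]],[0.03,[0,0,-0.002],[0,0,0]],[0.03,[0,0,-0.001],[0,0,0]],[0.03,[0,0,0],[0,0,0]]]' 15
```

```text
time: 7.18
tcp_pos: [0.4565, 0.2629, 0.1391]
ee_rot: [[0.263, 0.965, 0.004], [0.965, -0.263, 0.003], [0.004, 0.003, -1.0]]
ft_force: [0.3, 0.5, -1.8]
width: 0.0357
```

```bash
python3 -m creep '[[0.03,[0,0,-0.001],[0,0.2,0]],[0.03,[0,0,-0.001],[0,0,0]],[0.03,[0,0,0],[0,0,0]]]' 15
```

```text
time: 7.55
tcp_pos: [0.457, 0.2632, 0.1393]
ee_rot: [[0.263, 0.965, 0.001], [0.965, -0.263, 0.003], [0.004, 0.0, -1.0]]
ft_force: [0.8, -0.6, -2.2]
width: 0.0359
```

```bash
python3 -m creep '[[0.03,[-0.001,0,-0.003],[0,0,0]],[0.03,[0,0,0],[0,0,0]]]' 15; python3 -m creep '[[0.03,[0,0,-0.002],[0,0,0]],[0.03,[0,0,0],[0,0,0]]]' 15
```

```text
time: 7.8
tcp_pos: [0.4572, 0.2638, 0.138]
ee_rot: [[0.263, 0.965, 0.004], [0.965, -0.263, 0.005], [0.006, 0.003, -1.0]]
ft_force: [-0.1, -0.2, -1.4]
width: 0.0361
time: 8.05
tcp_pos: [0.4576, 0.2642, 0.1371]
ee_rot: [[0.263, 0.965, 0.005], [0.965, -0.263, 0.006], [0.007, 0.003, -1.0]]
ft_force: [0.1, 0.6, -1.3]
width: 0.036
```

```bash
python3 -m creep '[[0.03,[-0.002,-0.001,-0.002],[-0.3,0.3,0]],[0.03,[0,0,0],[0,0,0]]]' 15; python3 -m creep '[[0.03,[-0.001,-0.001,-0.002],[0,0,0]],[0.03,[0,0,0],[0,0,0]]]' 15
python3 - <<'E'
from h import *
v=snap('scene','s1');cv2.imwrite('pics/s1c.png',cv2.resize(v.p[100:220,220:400,::-1],None,fx=4,fy=4,interpolation=2))
E
```

```text
time: 8.3
tcp_pos: [0.4578, 0.2643, 0.1368]
ee_rot: [[0.263, 0.965, 0.005], [0.965, -0.263, 0.003], [0.004, 0.004, -1.0]]
ft_force: [-0.2, -0.3, -1.2]
width: 0.0361
time: 8.55
tcp_pos: [0.4579, 0.2642, 0.136]
ee_rot: [[0.263, 0.965, 0.008], [0.965, -0.263, 0.005], [0.007, 0.006, -1.0]]
ft_force: [0.6, 0.1, -0.9]
width: 0.036
```

View pics/s1c.png

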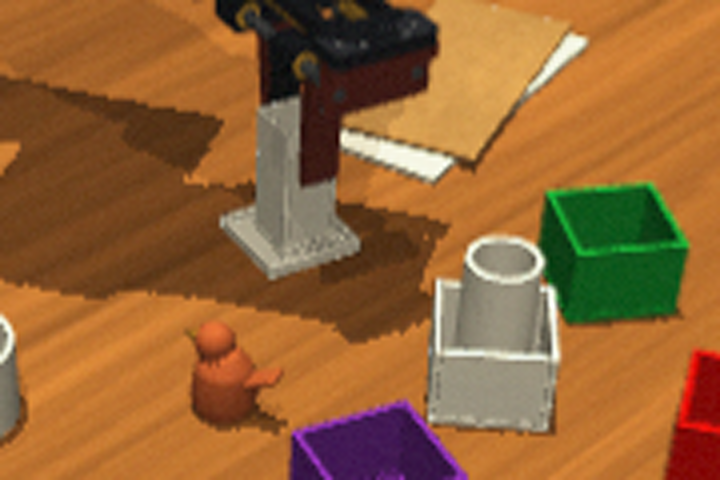

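The pot is on the saucer floor, since sideways moves are no longer followed and the force is unloading. Now I release it.

```bash
python3 -m creep '[[0.06,[0,0,0],[0,0,0]],[0.06,[0,0,0],[0,0,0]],[0.07,[0,0,0.002],[0,0,0]],[0.07,[0,0,0.02],[0,0,0]],[0.07,[0,0,0.03],[0,0,0]],[0.08,[0,0,0.035],[0,0,0]],[0.08,[0,0,0.03],[0,0,0]],[0.0878,[0,0,0.01],[-0.3,0.3,0]]]'
python3 - <<'E'
from h import *
from plant import r
v=snap('wrist','w4');rims(v,(.456,.263),.05);print(r.observe()['qpos'])
E
```

```text
time: 9.6
tcp_pos: [0.4558, 0.2628, 0.2639]
ee_rot: [[0.263, 0.965, -0.004], [0.965, -0.263, -0.004], [-0.005, -0.003, -1.0]]
ft_force: [-0.3, 1.0, -0.7]
width: 0.0861
z 0.08 0.1 1161 medz 0.0904 rect 0.4581 0.2631 size 0.0363 0.0359 ang 74.8 bbox mid [0.4582 0.2636] ext [0.0403 0.0412]
z 0.044 0.056 260 medz 0.0501 rect 0.4583 0.2648 size 0.0329 0.0352 ang 74.6 bbox mid [0.4596 0.2652] ext [0.0378 0.0387]
z 0.006 0.015 1562 medz 0.0095 rect 0.4550 0.2630 size 0.0635 0.0641 ang 74.9 bbox mid [0.455  0.2633] ext [0.0719 0.0715]
[ 0.50112374  0.3323582   1.87548912 -0.00203941  0.93860253  0.76891366]
```

View pics/w4.png

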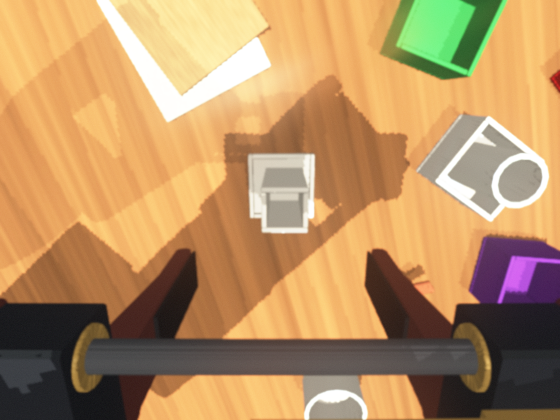

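Small square pot is placed, 3 mm off centre and aligned. Now stack B.

```bash
python3 -m creep '[[0.0878,[0.02,-0.003,0],[0.2,-0.2,-5]],[0.0878,[0.035,-0.005,-0.003],[0,0,-7]],[0.0878,[0.04,-0.006,-0.004],[0,0,-8]],[0.0878,[0.035,-0.005,-0.004],[0,0,-7]],[0.0878,[0.025,-0.003,-0.003],[0,0,-5]],[0.0878,[0.01,-0.002,0],[0,0,-2]],[0.0878,[0,0,0],[0,0,0]]]'
python3 - <<'E'
from h import *
v=snap('wrist','w5');rims(v,(.635,.239))
E
```

```text
time: 10.52
tcp_pos: [0.6219, 0.2368, 0.2401]
ee_rot: [[0.769, 0.639, -0.013], [0.639, -0.769, -0.003], [-0.012, -0.006, -1.0]]
ft_force: [-0.5, 0.1, 0.4]
width: 0.0879
z 0.08 0.1 1318 medz 0.0904 rect 0.6343 0.2393 size 0.0409 0.0410 ang 6.1 bbox mid [0.6345 0.2395] ext [0.0398 0.0401]
z 0.044 0.056 1909 medz 0.0506 rect 0.6337 0.2390 size 0.0664 0.0660 ang 40.9 bbox mid [0.6346 0.2393] ext [0.0853 0.086 ]
z 0.006 0.015 1151 medz 0.0095 rect 0.6350 0.2401 size 0.0626 0.0636 ang 40.8 bbox mid [0.6341 0.2427] ext [0.0793 0.0683]
```

View pics/w5.png

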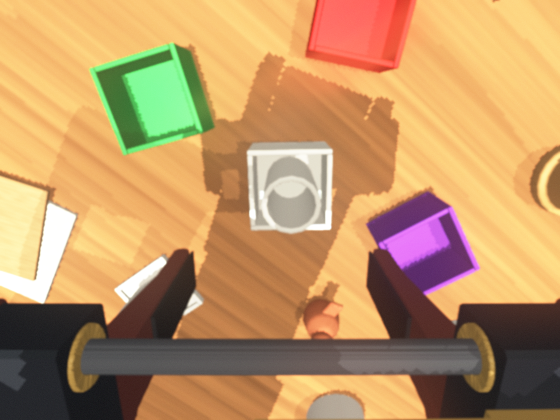

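The stack shows at (290,185), with the small round pot centred at (0.6345,0.2394), rim z 0.090. The large square pot is at angle 40.9°.

```bash
python3 -m creep '[[0.0878,[0.012,0.002,-0.015],[0.2,-0.7,1]],[0.0878,[0,0,-0.025],[0,0,0]],[0.0878,[0,0,-0.025],[0,0,0]],[0.0878,[0,0,-0.01],[0,0,0]],[0.0878,[0,0,0],[0,0,0]]]'
```

```text
time: 11.2
tcp_pos: [0.6322, 0.2405, 0.1613]
ee_rot: [[0.751, 0.66, 0.0], [0.66, -0.751, 0.001], [0.001, -0.0, -1.0]]
ft_force: [-0.8, 0.5, 0.4]
width: 0.0879
```

```bash
python3 -m creep '[[0.0878,[0.002,-0.001,-0.01],[0,0,0]],[0.0878,[0,0,-0.009],[0,0,0]],[0.0878,[0,0,-0.003],[0,0,0]],[0.0878,[0,0,0],[0,0,0]]]'
```

```text
time: 11.7
tcp_pos: [0.6353, 0.2399, 0.1398]
ee_rot: [[0.751, 0.661, 0.003], [0.661, -0.751, 0.002], [0.004, 0.001, -1.0]]
ft_force: [-0.3, -0.5, 0.3]
width: 0.0882
```

```bash
python3 -m creep '[[0.035,[0,0,-0.001],[0,0,0]],[0.035,[0,0,0],[0,0,0]],[0.035,[0,0,0],[0,0,0]],[0.035,[0,0,0],[0,0,0]],[0.035,[0,0,0],[0,0,0]]]' 15
```

```text
time: 12.32
tcp_pos: [0.6358, 0.24, 0.1397]
ee_rot: [[0.751, 0.661, 0.005], [0.661, -0.751, 0.002], [0.005, 0.001, -1.0]]
ft_force: [0.2, 0.8, -0.4]
width: 0.0425
```

```bash
python3 -m creep '[[0.035,[0,0,0.012],[0,0,0]],[0.035,[0,0,0.02],[0,0,0]],[0.035,[0,0,0.025],[0,0,0]],[0.035,[0,0,0.025],[0,0,0]],[0.035,[-0.003,-0.02,0.01],[0,0,0]],[0.035,[-0.004,-0.035,0],[0,0,0]],[0.035,[-0.004,-0.035,0],[0,0,0]],[0.035,[-0.004,-0.035,0],[0,0,0]]]' 15
python3 -m creep '[[0.035,[-0.004,-0.035,0],[0,0,0]],[0.035,[-0.004,-0.035,0],[0,0,0]],[0.035,[-0.003,-0.025,0],[0,0,0]],[0.035,[-0.002,-0.012,0],[0,0,0]],[0.035,[0,0,0],[0,0,0]]]' 15
python3 - <<'E'
from h import *
v=snap('wrist','w6');rims(v,(.606,-.022),.05,((.006,.015),));
E
```

```text
time: 13.32
tcp_pos: [0.6193, 0.1105, 0.2414]
ee_rot: [[0.748, 0.663, 0.009], [0.663, -0.748, 0.003], [0.009, 0.004, -1.0]]
ft_force: [0.4, -0.5, -0.1]
width: 0.0421
time: 13.95
tcp_pos: [0.602, -0.007, 0.2428]
ee_rot: [[0.752, 0.659, 0.008], [0.659, -0.752, 0.002], [0.007, 0.004, -1.0]]
ft_force: [-0.8, 0.6, -0.9]
width: 0.0423
z 0.006 0.015 1850 medz 0.0069 rect 0.6123 -0.0204 size 0.0553 0.0693 ang 18.4 bbox mid [ 0.6102 -0.0222] ext [0.0582 0.0667]
```

View pics/w6.png

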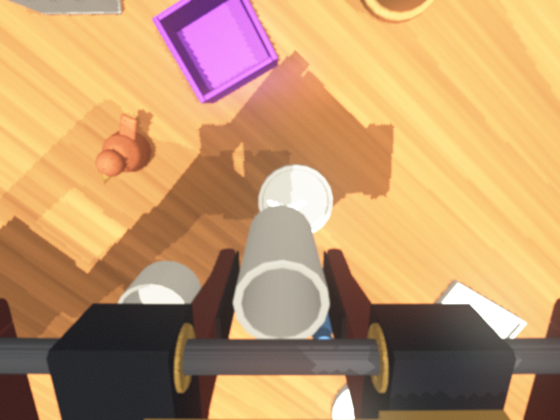

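```bash
python3 - <<'E'
from h import *
from scipy.optimize import least_squares
v=V('pics/w6.npz');P=v.plane([(259,205),(262,186),(275,171),(296,165),(318,173),(330,190),(333,208)],.009)[:,:2]
q=least_squares(lambda a:np.hypot(*(P-a[:2]).T)-a[2],[.606,-.022,.035]).x;print(q)
E
python3 -m creep '[[0.035,[0.003,-0.012,-0.02],[-0.1,0.4,0]],[0.035,[0,-0.002,-0.025],[0,0,0]],[0.035,[0,0,-0.02],[0,0,0]],[0.035,[0,0,-0.01],[0,0,0]],[0.035,[0,0,0],[0,0,0]]]' 15
```

```text
[ 0.60601024 -0.02317994  0.03488747]
time: 14.62
tcp_pos: [0.6052, -0.0193, 0.1612]
ee_rot: [[0.748, 0.663, -0.002], [0.663, -0.748, -0.0], [-0.002, -0.001, -1.0]]
ft_force: [0.2, -0.2, -1.2]
width: 0.0425
```

```bash
python3 -m creep '[[0.035,[0.0005,-0.003,-0.008],[0,0,0]],[0.035,[0,0,-0.006],[0,0,0]],[0.035,[0,0,-0.003],[0,0,0]],[0.035,[0,0,-0.002],[0,0,0]],[0.035,[0,0,0],[0,0,0]]]' 15
```

```text
time: 15.25
tcp_pos: [0.6069, -0.0224, 0.1424]
ee_rot: [[0.748, 0.664, 0.001], [0.664, -0.748, -0.0], [0.0, 0.001, -1.0]]
ft_force: [0.3, 0.0, -0.8]
width: 0.0422
```

```bash
python3 -m creep '[[0.035,[0,0,-0.002],[0,0,0]],[0.035,[0,0,-0.001],[0,0,0]],[0.035,[0,0,0],[0,0,0]]]' 15
```

```text
time: 15.62
tcp_pos: [0.6071, -0.0224, 0.1397]
ee_rot: [[0.748, 0.664, 0.002], [0.664, -0.748, -0.0], [0.001, 0.001, -1.0]]
ft_force: [-0.2, -0.3, -1.8]
width: 0.0424
```

```bash
python3 -m creep '[[0.035,[0,0,-0.0015],[0,0,0]],[0.035,[0,0,-0.001],[0,0,0]],[0.035,[0,0,-0.001],[0,0,0]],[0.035,[0,0,0],[0,0,0]]]' 15
```

```text
time: 16.12
tcp_pos: [0.6074, -0.0222, 0.1399]
ee_rot: [[0.748, 0.664, 0.002], [0.664, -0.748, -0.0], [0.002, 0.002, -1.0]]
ft_force: [-0.8, 0.1, -0.9]
width: 0.0425
```

```bash
python3 -m creep '[[0.035,[0,0,-0.003],[0,0,0]],[0.035,[0,0,-0.002],[0,0,0]]]' 15
```

```text
time: 16.38
tcp_pos: [0.608, -0.0219, 0.1382]
ee_rot: [[0.748, 0.664, 0.004], [0.664, -0.748, 0.0], [0.003, 0.002, -1.0]]
ft_force: [-7.5, 1.3, 20.6]
width: 0.0421
```

```bash
python3 -m creep '[[0.05,[0,0,0.001],[0,0,0]],[0.06,[0,0,0],[0,0,0]],[0.06,[0,0,0],[0,0,0]],[0.07,[0,0,0.015],[0,0,0]],[0.07,[0,0,0.03],[0,0,0]],[0.08,[0,0,0.035],[0,0,0]],[0.0878,[0,0,0.03],[0,-0.3,0]],[0.0878,[0,0,0],[0,0,0]]]'
python3 - <<'E'
from h import *
v=snap('wrist','w7');rims(v,(.606,-.022),.05)
snap('top','t7')
E
```

```text
time: 17.38
tcp_pos: [0.6082, -0.022, 0.2549]
ee_rot: [[0.748, 0.663, 0.01], [0.664, -0.748, 0.0], [0.008, 0.007, -1.0]]
ft_force: [-0.1, -0.3, -0.9]
width: 0.0876
z 0.08 0.1 1159 medz 0.0904 rect 0.6057 -0.0235 size 0.0410 0.0408 ang 7.7 bbox mid [ 0.606  -0.0232] ext [0.0402 0.0399]
z 0.044 0.056 311 medz 0.0499 rect 0.6078 -0.0226 size 0.0377 0.0375 ang 73.2 bbox mid [ 0.6074 -0.0218] ext [0.0377 0.0377]
z 0.006 0.015 1572 medz 0.0093 rect 0.6103 -0.0178 size 0.0562 0.0687 ang 43.2 bbox mid [ 0.607  -0.0214] ext [0.0648 0.0651]
```

View pics/w7.png

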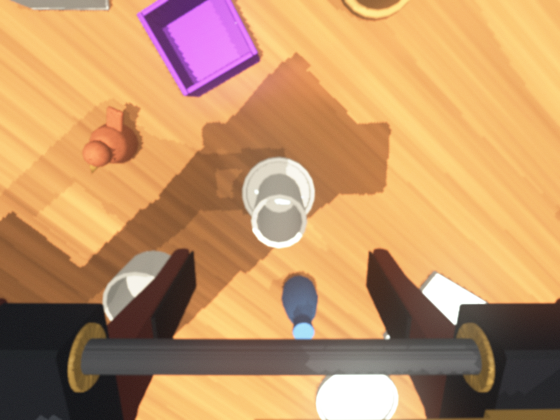

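Small round pot is placed, within about 1 mm of centre. Now the large round pot.

```bash
python3 -m creep '[[0.0878,[-0.02,0.004,0],[0,0.5,0]],[0.0878,[-0.035,0.007,0],[0,0,0]],[0.0878,[-0.035,0.008,0],[0,0,0]],[0.0878,[-0.035,0.007,-0.005],[0,0,0]],[0.0878,[-0.02,0.004,-0.005],[0,0,0]],[0.0878,[-0.005,0.002,-0.005],[0,0,0]],[0.0878,[0,0,0],[0,0,0]]]'
python3 - <<'E'
from h import *
v=snap('wrist','w8');rims(v,(.449,.012),.05)
rims(V('pics/t7.npz'),(.449,.012),.05)
E
```

```text
time: 18.35
tcp_pos: [0.4481, 0.0108, 0.2282]
ee_rot: [[0.748, 0.663, -0.019], [0.663, -0.748, 0.001], [-0.014, -0.013, -1.0]]
ft_force: [-0.3, -0.2, 0.1]
width: 0.0876
0.08 0
z 0.044 0.056 1568 medz 0.0505 rect 0.4481 0.0115 size 0.0664 0.0669 ang 83.6 bbox mid [0.4482 0.0116] ext [0.0655 0.0653]
z 0.006 0.015 1823 medz 0.0066 rect 0.4491 0.0120 size 0.0640 0.0599 ang 30.5 bbox mid [0.4489 0.0118] ext [0.0617 0.0604]
0.08 0
0.044 13
0.006 3
```

View pics/w8.png

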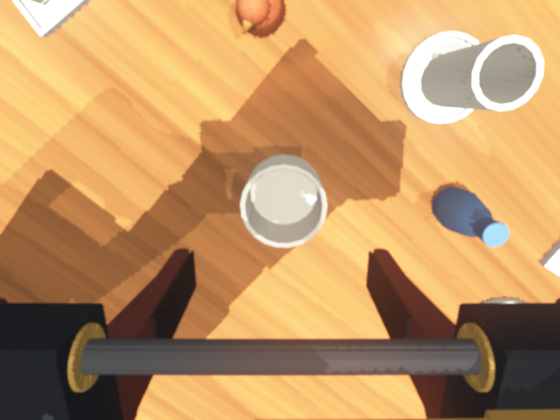

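The large round pot is empty at (284,203), centre (0.448,0.0116).

```bash
python3 -m creep '[[0.0878,[0,0.001,-0.02],[0,-1.1,0]],[0.0878,[0,0,-0.025],[0,0,0]],[0.0878,[0,0,-0.02],[0,0,0]],[0.0878,[0,0,-0.01],[0,0,0]],[0.0878,[0,0,0],[0,0,0]]]'
```

```text
time: 19.02
tcp_pos: [0.4545, 0.0111, 0.1518]
ee_rot: [[0.749, 0.663, 0.007], [0.663, -0.749, 0.001], [0.006, 0.004, -1.0]]
ft_force: [1.8, 0.5, 0.2]
width: 0.0881
```

```bash
python3 -m creep '[[0.0878,[-0.007,0,-0.002],[0,0.4,0]],[0.0878,[0,0,0],[0,0,0]]]'
```

```text
time: 19.27
tcp_pos: [0.4478, 0.011, 0.1505]
ee_rot: [[0.749, 0.662, 0.001], [0.662, -0.749, 0.001], [0.001, 0.0, -1.0]]
ft_force: [0.0, -0.2, 0.1]
width: 0.0878
```

```bash
python3 -m creep '[[0.0878,[0,0.0005,-0.01],[0,0,0]],[0.0878,[0,0,-0.012],[0,0,0]],[0.0878,[0,0,-0.008],[0,0,0]],[0.0878,[0,0,0],[0,0,0]]]'
```

```text
time: 19.77
tcp_pos: [0.4481, 0.0116, 0.119]
ee_rot: [[0.749, 0.663, 0.002], [0.663, -0.749, 0.001], [0.002, 0.001, -1.0]]
ft_force: [0.7, 0.5, 0.3]
width: 0.0882
```

```bash
python3 -m creep '[[0.0878,[0,0,-0.01],[0,0,0]],[0.0878,[0,0,-0.008],[0,0,0]],[0.0878,[0,0,-0.003],[0,0,0]],[0.0878,[0,0,0],[0,0,0]]]'
```

```text
time: 20.27
tcp_pos: [0.4482, 0.0116, 0.0963]
ee_rot: [[0.749, 0.662, 0.002], [0.662, -0.749, 0.001], [0.002, 0.001, -1.0]]
ft_force: [0.3, -1.1, -0.1]
width: 0.0878
```

```bash
python3 -m creep '[[0.06,[0,0,0],[0,0,0]],[0.06,[0,0,0],[0,0,0]],[0.06,[0,0,0],[0,0,0]],[0.06,[0,0,0],[0,0,0]]]' 20; python3 -m creep '[[0.06,[0,0,0.01],[0,0,0]],[0.06,[0,0,0.02],[0,0,0]],[0.06,[0,0,0.03],[0,0,0]],[0.06,[0,0,0.03],[0,0,0]],[0.06,[0,0,0.02],[0,0,0]],[0.06,[0,0,0],[0,0,0]]]' 20
```

```text
time: 20.78
tcp_pos: [0.4484, 0.0116, 0.0968]
ee_rot: [[0.749, 0.663, 0.003], [0.663, -0.749, 0.001], [0.003, 0.002, -1.0]]
ft_force: [-0.2, 0.1, -1.4]
width: 0.069
time: 21.52
tcp_pos: [0.4476, 0.0116, 0.2126]
ee_rot: [[0.749, 0.663, 0.004], [0.663, -0.749, 0.001], [0.003, 0.002, -1.0]]
ft_force: [0.9, 1.2, -1.0]
width: 0.0689
```

```bash
python3 -m creep '[[0.06,[0.002,-0.02,0],[0,0,0]],[0.06,[0.004,-0.035,0],[0,0,0]],[0.06,[0.004,-0.035,0],[0,0,0]],[0.06,[0.004,-0.035,0],[0,0,0]],[0.06,[0.004,-0.035,0],[0,0,0]],[0.06,[0.004,-0.035,0],[0,0,0]],[0.06,[0.003,-0.025,0],[0,0,0]],[0.06,[0.001,-0.01,0],[0,0,0]]]' 20
python3 - <<'E'
from h import *
v=snap('wrist','w9');snap('scene','s9')
E
```

```text
time: 22.52
tcp_pos: [0.47, -0.2238, 0.2068]
ee_rot: [[0.747, 0.664, -0.004], [0.664, -0.747, 0.004], [-0.001, -0.006, -1.0]]
ft_force: [-0.8, -0.3, -0.9]
width: 0.0684
```

View pics/w9.png

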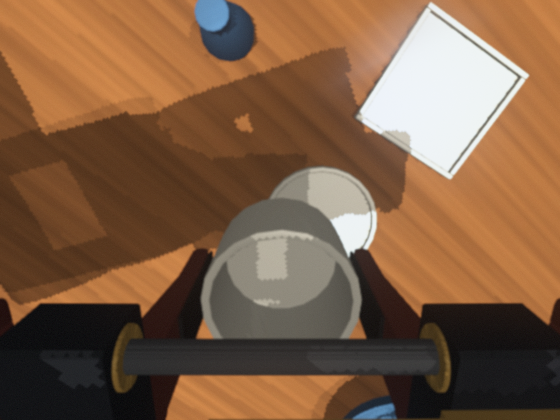

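View pics/s9.png

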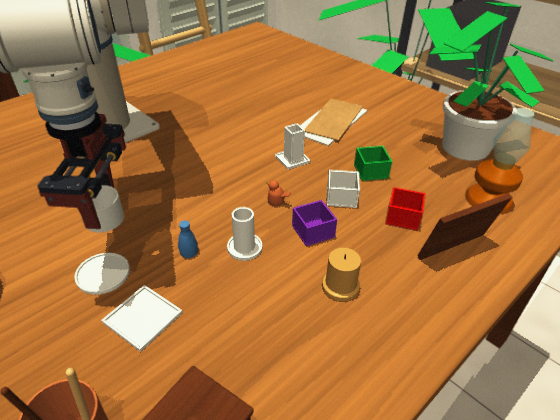

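The wrist view shows the pot level in the jaws. The large round saucer is behind it, with the visible arc around (325,210). The large square saucer is at upper right, corners (431,3), (527,74), (451,178) and (357,117).

Run:
```python
from h import *
from scipy.optimize import least_squares
v=V('pics/w9.npz');P=v.plane([(272,197),(290,178),(322,167),(355,179),(374,205),(375,225),(361,250)],.009)[:,:2]
print(least_squares(lambda a:np.hypot(*(P-a[:2]).T)-a[2],[.479,-.258,.048]).x)
Q=v.plane([(431,3),(527,74),(451,178),(357,117)],.009)[:,:2];print(Q,Q.mean(0),cv2.minAreaRect(Q.astype(np.float32)))
rims(v,(.614,-.257),.08,((.002,.02),))
```

```text
[ 0.48053027 -0.25834546  0.04546033]
[[ 0.65122082 -0.20421621]
 [ 0.66793166 -0.29373446]
 [ 0.57772177 -0.31214887]
 [ 0.56060443 -0.22084574]] [ 0.61436967 -0.25773632] ((0.6144387722015381, -0.2580091059207916), (0.0921289250254631, 0.0928938239812851), 10.618432998657227)
z 0.002 0.02 16181 medz 0.0059 rect 0.6150 -0.2589 size 0.0970 0.0985 ang 11.2 bbox mid [ 0.6136 -0.2567] ext [0.0988 0.0996]
```

```bash
python3 -m creep '[[0.06,[0.004,-0.015,-0.01],[-0.2,-0.2,0]],[0.06,[0.003,-0.012,-0.02],[0,0,0]],[0.06,[0.001,-0.003,-0.025],[0,0,0]],[0.06,[0,0,-0.015],[0,0,0]],[0.06,[0,0,-0.005],[0,0,0]],[0.06,[0,0,0],[0,0,0]]]' 20
```

```text
time: 23.38
tcp_pos: [0.4788, -0.2522, 0.1277]
ee_rot: [[0.744, 0.668, -0.001], [0.668, -0.744, 0.0], [-0.001, -0.001, -1.0]]
ft_force: [-0.1, 0.4, -1.9]
width: 0.0691
```

```bash
python3 -m creep '[[0.06,[0,-0.005,-0.008],[0,0,0]],[0.06,[0,0,-0.008],[0,0,0]],[0.06,[0,0,-0.004],[0,0,0]],[0.06,[0,0,-0.003],[0,0,0]],[0.06,[0,0,0],[0,0,0]]]' 20
```

```text
time: 24.0
tcp_pos: [0.4796, -0.2578, 0.1046]
ee_rot: [[0.744, 0.668, 0.002], [0.668, -0.744, -0.001], [0.0, 0.002, -1.0]]
ft_force: [-0.4, 1.6, -1.2]
width: 0.0691
```

```bash
python3 -m creep '[[0.06,[0,0,-0.002],[0,0,0]],[0.06,[0,0,-0.002],[0,0,0]]]' 20
```

```text
time: 24.25
tcp_pos: [0.4797, -0.2579, 0.1014]
ee_rot: [[0.744, 0.668, 0.002], [0.668, -0.744, -0.001], [0.0, 0.002, -1.0]]
ft_force: [-6.7, 2.8, 26.4]
width: 0.069
```

Contact at 26 N and at the expected height, so I release.

```bash
python3 -m creep '[[0.08,[0,0,0.001],[0,0,0]],[0.0878,[0,0,0],[0,0,0]],[0.0878,[0,0,0],[0,0,0]],[0.0878,[0,0,0.01],[0,0,0]],[0.0878,[0,0,0.02],[0,0,0]],[0.0878,[0,0,0.025],[0,0,0]],[0.0878,[0,0,0.035],[0,0,0]],[0.0878,[0,0,0.03],[0,0,0]]]'
python3 - <<'E'
from h import *
v=snap('wrist','w10');rims(v,(.479,-.258),.05);print(v.plane([(0,0)],.09)[0]*0)
E
```

```text
time: 25.25
tcp_pos: [0.4788, -0.2574, 0.2262]
ee_rot: [[0.744, 0.668, -0.001], [0.668, -0.744, 0.0], [-0.001, -0.001, -1.0]]
ft_force: [-0.2, -0.2, -0.3]
width: 0.0879
0.08 0
z 0.044 0.056 1421 medz 0.0546 rect 0.4796 -0.2579 size 0.0668 0.0663 ang 7.9 bbox mid [ 0.4801 -0.2576] ext [0.0649 0.065 ]
z 0.006 0.015 4967 medz 0.0106 rect 0.4841 -0.2530 size 0.0782 0.0948 ang 44.3 bbox mid [ 0.4809 -0.2567] ext [0.0859 0.087 ]
[ 0. -0.  0.]
```

View pics/w10.png

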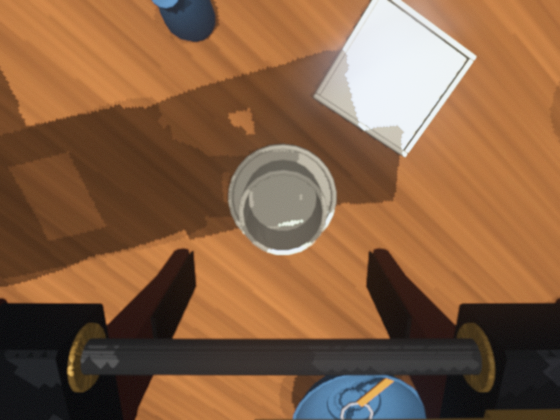

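The large round pot is in its saucer at (282,200). Last is the large square pot.

```bash
python3 -m creep '[[0.0878,[0.01,0.025,0],[0,0,0]],[0.0878,[0.015,0.05,0.002],[0,0,0]],[0.0878,[0.016,0.052,0.002],[0,0,0]],[0.0878,[0.016,0.052,0.002],[0,0,0]],[0.0878,[0.016,0.052,0.002],[0,0,0]],[0.0878,[0.016,0.052,0],[0,0,0]],[0.0878,[0.016,0.052,0],[0,0,0]],[0.0878,[0.016,0.05,0],[0,0,0]]]'
python3 -m creep '[[0.0878,[0.014,0.045,0],[0,0,0]],[0.0878,[0.008,0.03,0],[0,0,0]],[0.0878,[0.002,0.01,0],[0,0,0]],[0.0878,[0,0,0],[0,0,0]]]'
```

```text
time: 26.3
tcp_pos: [0.6038, 0.1351, 0.2435]
ee_rot: [[0.749, 0.663, 0.013], [0.663, -0.749, -0.006], [0.006, 0.013, -1.0]]
ft_force: [0.3, -0.1, 1.0]
width: 0.0882
time: 26.8
tcp_pos: [0.6281, 0.2261, 0.2439]
ee_rot: [[0.745, 0.667, 0.014], [0.667, -0.745, -0.005], [0.007, 0.013, -1.0]]
ft_force: [-0.1, -0.7, 0.8]
width: 0.0875
```

```bash
python3 -m creep '[[0.0878,[0.005,0.012,-0.01],[0.3,0.8,-0.8]],[0.0878,[0,0,-0.01],[0,0,0]],[0.0878,[0,0,0],[0,0,0]]]'
python3 - <<'E'
from h import *
v=snap('wrist','w11');rims(v,(.634,.239))
E
```

```text
time: 27.18
tcp_pos: [0.6329, 0.2358, 0.2221]
ee_rot: [[0.757, 0.653, -0.003], [0.653, -0.757, -0.001], [-0.003, -0.001, -1.0]]
ft_force: [-1.0, -0.1, 0.7]
width: 0.0878
0.08 0
z 0.044 0.056 2133 medz 0.0506 rect 0.6338 0.2389 size 0.0664 0.0662 ang 40.9 bbox mid [0.6343 0.2394] ext [0.0863 0.0863]
z 0.006 0.015 2211 medz 0.0066 rect 0.6347 0.2403 size 0.0629 0.0644 ang 40.7 bbox mid [0.6326 0.2376] ext [0.075  0.0732]
```

View pics/w11.png

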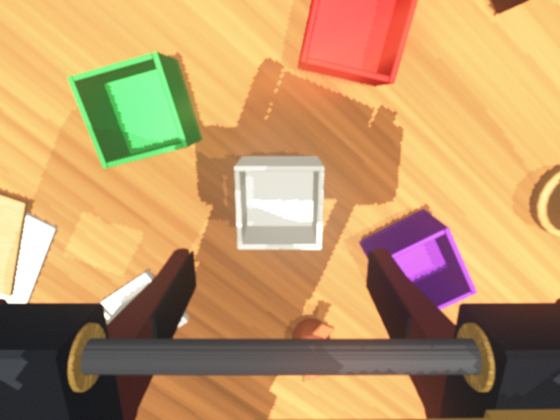

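```bash
python3 -m creep '[[0.0878,[0.001,0.003,-0.02],[0,-0.2,0]],[0.0878,[0,0,-0.025],[0,0,0]],[0.0878,[0,0,-0.02],[0,0,0]],[0.0878,[0,0,-0.006],[0,0,0]],[0.0878,[0,0,0],[0,0,0]]]'
```

```text
time: 27.85
tcp_pos: [0.6339, 0.2383, 0.1468]
ee_rot: [[0.758, 0.652, 0.001], [0.652, -0.758, -0.001], [0.0, 0.001, -1.0]]
ft_force: [0.0, 0.3, 1.1]
width: 0.0879
```

```bash
python3 -m creep '[[0.0878,[0,0.0005,-0.01],[0,0,0]],[0.0878,[0,0,-0.015],[0,0,0]],[0.0878,[0,0,-0.013],[0,0,0]],[0.0878,[0,0,-0.007],[0,0,0]],[0.0878,[0,0,-0.003],[0,0,0]],[0.0878,[0,0,0],[0,0,0]]]'
```

```text
time: 28.6
tcp_pos: [0.6345, 0.2391, 0.0966]
ee_rot: [[0.758, 0.652, 0.003], [0.652, -0.758, -0.0], [0.002, 0.002, -1.0]]
ft_force: [-0.0, 0.2, 0.2]
width: 0.0879
```

```bash
python3 -m creep '[[0.058,[0,0,0],[0,0,0]],[0.058,[0,0,0],[0,0,0]],[0.058,[0,0,0],[0,0,0]],[0.058,[0,0,0],[0,0,0]]]' 20; python3 -m creep '[[0.058,[0,0,0.01],[0,0,0]],[0.058,[0,0,0.02],[0,0,0]],[0.058,[0,0,0.03],[0,0,0]],[0.058,[0,0,0.035],[0,0,0]],[0.058,[0,0,0.03],[0,0,0]],[0.058,[0,0,0.01],[0,0,0]],[0.058,[0,0,0],[0,0,0]]]' 20
```

```text
time: 29.1
tcp_pos: [0.635, 0.2392, 0.0976]
ee_rot: [[0.758, 0.652, 0.004], [0.652, -0.758, 0.0], [0.004, 0.003, -1.0]]
ft_force: [-0.6, -0.5, -1.3]
width: 0.0656
time: 29.98
tcp_pos: [0.6348, 0.2392, 0.2434]
ee_rot: [[0.758, 0.652, 0.008], [0.652, -0.758, 0.002], [0.008, 0.004, -1.0]]
ft_force: [-0.2, 0.6, -1.3]
width: 0.0662
```

```bash
python3 -m creep '[[0.058,[-0.001,-0.02,0],[0,0.4,-2]],[0.058,[-0.002,-0.035,0],[0,0,-3]],[0.058,[-0.002,-0.045,0],[0,0,-3]],[0.058,[-0.002,-0.045,0],[0,0,-3]],[0.058,[-0.002,-0.045,0],[0,0,-3]],[0.058,[-0.002,-0.045,0],[0,0,-3]],[0.058,[-0.002,-0.045,0],[0,0,-3]],[0.058,[-0.002,-0.045,0],[0,0,-3]]]' 20
python3 -m creep '[[0.058,[-0.002,-0.04,0],[0,0,-3]],[0.058,[-0.001,-0.03,0],[0,0,-2]],[0.058,[-0.001,-0.015,0],[0,0,-1]],[0.058,[0,-0.004,0],[0,0,0]],[0.058,[0,0,0],[0,0,0]]]' 20
python3 - <<'E'
from h import *
v=snap('wrist','w12');rims(v,(.614,-.258),.08,((.006,.02),))
E
```

```text
time: 30.98
tcp_pos: [0.6107, -0.101, 0.2317]
ee_rot: [[0.959, 0.284, -0.02], [0.284, -0.959, 0.003], [-0.018, -0.008, -1.0]]
ft_force: [0.1, 0.6, -1.8]
width: 0.066
time: 31.6
tcp_pos: [0.6006, -0.1982, 0.2257]
ee_rot: [[0.985, 0.168, -0.03], [0.169, -0.986, 0.008], [-0.029, -0.013, -1.0]]
ft_force: [0.4, -0.7, -1.0]
width: 0.0657
z 0.006 0.02 5294 medz 0.0067 rect 0.6139 -0.2576 size 0.0944 0.0946 ang 10.0 bbox mid [ 0.6194 -0.257 ] ext [0.0914 0.1015]
```

View pics/w12.png

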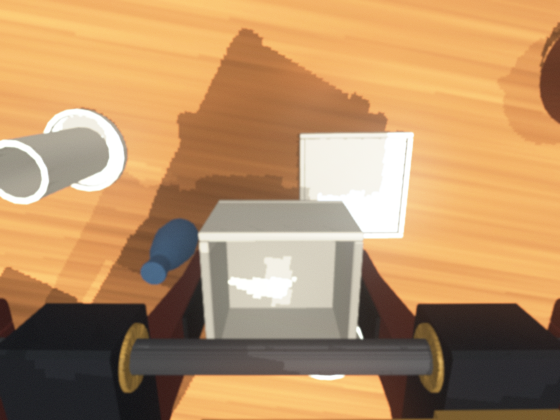

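The saucer is at right, (355,185), centre (0.614,-0.2577), angle 10°. The vase is at (170,248), clear. The tool has drifted 1.8° in tilt, which I'll correct.

```bash
python3 -m creep '[[0.058,[0.004,-0.02,-0.005],[-0.4,-1.2,0.5]],[0.058,[0.004,-0.022,-0.01],[0,-0.4,0]],[0.058,[0.003,-0.012,-0.015],[0,0,0]],[0.058,[0,-0.003,-0.015],[0,0,0]],[0.058,[0,0,-0.01],[0,0,0]],[0.058,[0,0,0],[0,0,0]]]' 20
```

```text
time: 32.4
tcp_pos: [0.6121, -0.2571, 0.1653]
ee_rot: [[0.984, 0.18, -0.003], [0.18, -0.984, 0.002], [-0.002, -0.002, -1.0]]
ft_force: [0.5, 0.4, -1.7]
width: 0.0656
```

```bash
python3 -m creep '[[0.058,[0.001,0,-0.01],[0,-0.2,0]],[0.058,[0.001,0,-0.014],[0,0,0]],[0.058,[0,0,-0.014],[0,0,0]],[0.058,[0,0,-0.009],[0,0,0]],[0.058,[0,0,-0.004],[0,0,0]],[0.058,[0,0,0],[0,0,0]]]' 20
```

```text
time: 33.15
tcp_pos: [0.6145, -0.256, 0.111]
ee_rot: [[0.983, 0.182, 0.002], [0.182, -0.983, 0.002], [0.002, -0.001, -1.0]]
ft_force: [-0.0, 0.3, -1.8]
width: 0.0659
```

```bash
python3 -m creep '[[0.058,[0,-0.001,-0.004],[0,0,0]],[0.058,[0,0,-0.003],[0,0,0]],[0.058,[0,0,-0.002],[0,0,0]]]' 20; python3 -m creep '[[0.058,[0,0,-0.002],[0,0,0]]]' 20
```

```text
time: 33.52
tcp_pos: [0.6151, -0.2575, 0.1026]
ee_rot: [[0.983, 0.182, 0.003], [0.182, -0.983, 0.001], [0.003, -0.0, -1.0]]
ft_force: [-0.6, 0.7, -1.5]
width: 0.0662
time: 33.65
tcp_pos: [0.6152, -0.2574, 0.1023]
ee_rot: [[0.983, 0.182, 0.003], [0.182, -0.983, 0.001], [0.003, -0.0, -1.0]]
ft_force: [-9.7, 4.6, 27.8]
width: 0.066
```

Contact, so I release.

```bash
python3 -m creep '[[0.08,[0,0,0.0005],[0,0,0]],[0.0878,[0,0,0],[0,0,0]],[0.0878,[0,0,0],[0,0,0]],[0.0878,[0,0,0.01],[0,0,0]],[0.0878,[0,0,0.02],[0,0,0]],[0.0878,[0,0,0.025],[0,0,0]],[0.0878,[0,0,0.035],[0,0,0]],[0.0878,[0,0,0.04],[0,0,0]]]'
python3 -m creep '[[0.0878,[0,0,0.02],[0,0,0]],[0.0878,[0,0,0],[0,0,0]]]'
python3 - <<'E'
from h import *
v=snap('wrist','w13');rims(v,(.614,-.2577),.06)
s=snap('scene','s13')
for n,c in dict(LR=(.479,-.258),LS=(.614,-.2577),SR=(.606,-.0228),SS=(.4555,.263)).items():
    print(n);rims(s,c,.06)
t0=V('pics/scene0.npz')
for n,(lo,hi) in dict(vase=((95,80,40),(130,255,255)),).items():
    for x in(t0,s):
        m=cv2.inRange(cv2.cvtColor(x.p,cv2.COLOR_RGB2HSV),lo,hi)[210:265,170:205];print(n,np.argwhere(m).mean(0),m.sum()//255)
d=np.abs(t0.p.astype(int)-s.p)[178:212,262:292].max();print('bird diff',d)
E
```

```text
time: 34.65
tcp_pos: [0.6144, -0.2571, 0.2387]
ee_rot: [[0.983, 0.182, 0.001], [0.182, -0.983, 0.002], [0.002, -0.001, -1.0]]
ft_force: [0.5, -0.7, -0.3]
width: 0.0875
time: 34.9
tcp_pos: [0.6161, -0.2578, 0.2664]
ee_rot: [[0.983, 0.182, 0.01], [0.182, -0.983, -0.002], [0.01, 0.004, -1.0]]
ft_force: [-0.2, 0.9, -1.3]
width: 0.0878
0.08 0
z 0.044 0.056 1280 medz 0.0548 rect 0.6140 -0.2576 size 0.0664 0.0661 ang 10.6 bbox mid [ 0.6148 -0.2573] ext [0.0728 0.0717]
z 0.006 0.015 4890 medz 0.0106 rect 0.6142 -0.2571 size 0.0927 0.0941 ang 10.5 bbox mid [ 0.6181 -0.2571] ext [0.0908 0.0983]
LR
0.08 0
z 0.044 0.056 395 medz 0.0516 rect 0.4826 -0.2605 size 0.0648 0.0671 ang 5.5 bbox mid [ 0.4817 -0.2613] ext [0.063  0.0648]
z 0.006 0.015 459 medz 0.0087 rect 0.4863 -0.2632 size 0.0939 0.0799 ang 77.3 bbox mid [ 0.4846 -0.2617] ext [0.0809 0.0922]
LS
0.08 0
z 0.044 0.056 673 medz 0.0519 rect 0.6142 -0.2595 size 0.0673 0.0671 ang 9.6 bbox mid [ 0.615  -0.2602] ext [0.0722 0.0721]
z 0.006 0.015 822 medz 0.0092 rect 0.6146 -0.2593 size 0.0944 0.0951 ang 9.9 bbox mid [ 0.621  -0.2592] ext [0.0865 0.1001]
SR
z 0.08 0.1 216 medz 0.0865 rect 0.6060 -0.0261 size 0.0411 0.0420 ang 2.4 bbox mid [ 0.6062 -0.0266] ext [0.0409 0.0403]
z 0.044 0.056 98 medz 0.0498 rect 0.6166 -0.0358 size 0.0381 0.0162 ang 47.2 bbox mid [ 0.6124 -0.0316] ext [0.0286 0.0302]
z 0.006 0.015 200 medz 0.0079 rect 0.6099 -0.0280 size 0.0678 0.0608 ang 53.7 bbox mid [ 0.607 -0.025] ext [0.066  0.0684]
SS
z 0.08 0.1 144 medz 0.0857 rect 0.4593 0.2607 size 0.0397 0.0392 ang 74.3 bbox mid [0.459  0.2595] ext [0.0408 0.0417]
z 0.044 0.056 83 medz 0.0493 rect 0.4638 0.2492 size 0.0483 0.0249 ang 27.5 bbox mid [0.4583 0.2548] ext [0.0427 0.0318]
z 0.006 0.015 126 medz 0.0080 rect 0.4553 0.2588 size 0.0629 0.0654 ang 74.0 bbox mid [0.4562 0.2542] ext [0.0737 0.0621]
vase [30.875      16.60655738] 488
vase [30.9739479  16.61322645] 499
bird diff 33
```

View pics/w13.png

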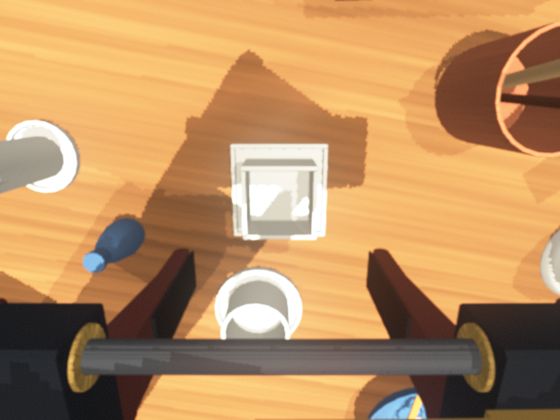

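View pics/s13.png

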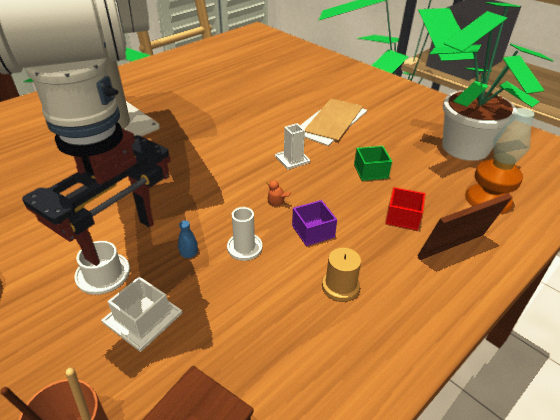

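All four pots stand upright in their own saucers, the bystanders have not moved, and the tool hangs clear at tip height 0.18. I'm handing the job in.

```bash
python3 -c "
from plant import r
print(r.close_job())"
```

```text
the job is handed in; nothing more can be done
None
```

I took both stacks apart and stood all four pots on their matching saucers, lowering each one until it touched before letting go. I handed the job in at about 35 s of the 115 s allowed; the hand-in reported no verdict.

**Position in the last wrist views:**

| Pot | Distance from saucer centre | Angle to saucer | Rim height |
|---|---|---|---|
| Large round | about 1 mm | – | 0.055 m |
| Large square | about 1 mm | within 1° | 0.055 m |
| Small round | about 1 mm | – | 0.090 m |
| Small square | about 3 mm | within 1° | 0.090 m |

These heights put every pot on its saucer floor, about 5 mm up.

**Bystanders:** The vase stood in the same place in the scene pictures from before and after. The bird's patch of the picture showed only small pixel differences. The green, purple and red pots were not touched.

**Checks that disagreed:**
- **Scene camera:** its depth readings sat 2–5 mm lower and a few millimetres to one side of the top and wrist cameras, so I relied on the wrist camera.
- **Small square pot:** when I set it down, the force reading gave no clear sign of contact. I judged contact from a scene picture and from the arm no longer following small moves, and the wrist view after release confirmed it.

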